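# Load a turned hub on the sprung stage

### The job

Take the flanged hub from among the turned parts on the bench and stand it, flange down, in the middle of the raised spring pad of the loading stage. With the hub on it, push the pad down and hold it there until the brass bolt at its side has slid fully over the steel catch, then let go, leaving the hub standing on the latched pad.

Things in the scene. Friction and masses are not known exactly. Their poses are not given: they have to be found in the camera images.
- hub: Aluminium hub standing on its flange: flange 64 mm across, 14 mm thick; above it a boss 36 mm across, to 50 mm total height (grip here); dark bore on top; 0.15 to 0.31 kg. Origin: centre of its underside, z up. Two flangeless aluminium parts near it are not wanted: a solid cylinder (44 mm across, 55 tall) and a tube (58 across, 40 tall); the three swap places.
- pad (a point): Centre of the top face of the spring pad, a steel disc 90 mm across, 10 thick, on a green stand. It moves straight down with the pad: 88 mm above the bench raised, 69 latched. z up, x to the bolt side: there the steel catch (22 wide) juts out, 42 to 58 mm from the centre, 12 mm under the pad's face; beyond it the bolt's green post, 70 to 100 mm out, 72 high, brass knob behind it.
- stage (a joint): How far the pad is pressed down, m: 0 raised (at the start), about 0.019 when held by the bolt, 0.024 hard stop. The catch clears the bolt at 0.019, so press to 0.020 to 0.024; pressing onto the stop does no harm. The spring needs 6 N to start, 14 N at 0.020; the hub's weight alone does not move it.
- bolt (a joint): How far the brass spring bolt has slid out towards the pad, m: 0 held back by the catch (at the start), 0.010 fully over the catch. It slides out by itself, in about half a second, while the pad is held at 0.020 or deeper; then it keeps the pad down.
Mind the look-alikes: they are no part of the job. What is shaped like the hub but pink or turquoise is not meant.

How it is judged:
By the outcome, as a careful person would: the job done as asked, in the order asked, and still so for the second after the job is handed in, with the robot touching nothing.
It also fails if it takes over 38 s, if anything falls off the work surface, if the arm or the gripper's body presses on something with over 40 N, if the wrist force passes 120 N, or if a joint passes its speed limit or range.

### The arm

A 7-joint arm with a two-finger parallel gripper is mounted at the origin on the work surface. World frame = base frame: x ahead of the robot, y to its left, z up, the work surface at z = 0. Lengths are in m, angles in rad, forces in N, time in s.
With the tool pointing down it reaches from about 0.425 to 0.825 m from the base axis. Payload 3.6 kg.
Tool frame: the origin (TCP) lies on the mounting face of the last link; the fingertips stand 186 mm ahead of it and the grasp point (between the pads) lies 167 mm ahead of it; z points along the fingers, y is the line along which they close (so a half turn about z gives the same grasp; the last joint's range is limited). The gripper opens to 93 mm and grips with 3 to 60 N. Pads are 15 mm wide; open, the fingers measure 128 mm over their backs; the gripper's body (75 mm by 188 mm) begins 65 mm behind the grasp point.
Start: joints at [1.119, 0.615, -0.013, 1.423, 0.008, 1.103, -0.04], TCP at [0.268, -0.592, 0.405] pointing down, gripper open.
Joint ranges: [-3.12, 3.12], [-0.3, 2.06], [-1.34, 1.32], [0.26, 2.42], [-1.36, 4.5], [0.01, 1.98], [-2.84, 2.84]. Speed limits (rad/s): [2.79, 2.79, 3.14, 3.14, 3.14, 3.14, 3.14].

### API

Orientations are given as a rotation vector (axis times angle).
In Python, from station import sensors, vision, ctrl, nets gives the robot as it stands.
- The arm moves only by the tool play_rows, never from a script. Its argument "targets" is a list of rows, each a list of 7 numbers: the shift along the tool's x, y, z in mm, then the turn, a rotation vector about the tool's x, y, z in degrees, then the closure, from -1 (fully open) to 1 (shut). In form: [[tx, ty, tz, wx, wy, wz, jaw], ...]. A call has 1 to 8 rows; each row is the pose to reach, as a shift and turn from the pose commanded when the call began, along the tool's axes at that moment; what a row does not reach only later rows make up. A row lasts 1/12 s, in which the tool goes at most 41.7 mm and 7.16 degrees, less where a joint would pass 70% of its speed; a pose out of reach is approached as far as the arm can. A call with a gripper value outside its range is refused whole. The fingers move at their own pace and stop on an object; the grip force is fixed at half the most. Time passes only in rows, so rows that repeat a pose let the fingers close. It gives the time, the measured TCP pose, the force, the opening and the grip force at its end, in the units of the state.
- sensors.read_state(): the state, without advancing time (a new reading comes with each control period).
- vision.capture(name): name is "scene" or "top" or "wrist"; returns (picture, depth): 400x640x3 uint8, blue, green, red; 400x640 float32, m along the optical axis (not along the pixel's ray), 0 where there is no reading.
- vision.camera_model(name): a dict with "camera_matrix" (3x3 intrinsics, pixels), "position" and "orientation" of the camera in the world. Camera axes: x right, y down, z forward; pixel columns grow to the right and rows downward; lengths in m; the calibration is good to about 2 mm. A picture is of the moment at which its call begins: read the wrist's pose just before it. camera_model takes no time and is no camera call; for the wrist camera it gives the pose at the moment of the call.
- ctrl.hand_in(): hands the job in; it is judged then, once.
Trained networks look in the newest picture that a camera, given by its name, has taken for a name from the list of things; names that differ only in an ending like _2 or _b are one class to them, and where a whole thing is asked for, a point or a joint stands for the part that bears it (a point fixed in the world has none). Each returns a list of dicts, best first, with "p" (0 to 1); they miss things now and then, are a little off and sometimes report something else, mostly with a low value. They report only what shows in the picture. A call takes as long as a camera call. They do not tell look-alikes from the thing itself.
- nets.silhouettes(camera, name): "pixels" (400x640 bool, what is visible of it) and "bbox" ([centre column, centre row, width, height] in pixels, round what is visible of it).
The state is a dict: "t": time; "qpos": joint angles; "qvel": joint speeds; "joint_torque": joint torques, N m; "position": TCP position; "tcp_rot": TCP orientation; "force": force on the tool from outside, world axes, zero at the start; "torque": the same for the moment, N m; "grip_width": opening from 0.0 (shut) to 1.0 (fully open); "gripper_force": force on a finger pad.
Only numpy, scipy, OpenCV 4.12 (cv2) and the standard library are available. Lean on these libraries where they do the work, as an engineer would, in place of code of your own. Each camera call takes 0.05 s, during which the arm holds its last target. There are 200 camera calls.

## Working session

There is one attempt and no reset: what is moved stays moved. The work goes in short steps, Python scripts to look and compute and a tool call to move; the robot and the scene stay as the last step left them, time stands still between calls to the robot, and variables do not carry over. Pictures are saved under pics/ and viewed, at most 10 in all, crops included, and the job is handed in when it is done.

Besides the shell and the picture viewer there is one more tool, called after "Emit:" as name([rows], argument=value, ...), one row to a line, values as JSON. play_rows: Moves the arm, as the interface text tells. Its arguments: {"type":"object","properties":{"targets":{"type":"array","items":{"type":"array","items":{"type":"number"}}}},"required":["targets"]}

```bash
mkdir -p pics
cat > h.py <<'E'
import numpy as np, cv2
from scipy.spatial.transform import Rotation as R
from station import sensors, vision, ctrl, nets
def rot(o):
    o=np.array(o,float)
    return o if o.shape==(3,3) else (R.from_rotvec(o).as_matrix() if o.size==3 else R.from_quat(o).as_matrix())
def cloud(name,depth,m=None):
    m=m or vision.camera_model(name); K=np.array(m["camera_matrix"])
    v,u=np.mgrid[0:400,0:640]
    P=np.stack([(u-K[0,2])/K[0,0]*depth,(v-K[1,2])/K[1,1]*depth,depth],-1)
    return P@rot(m["orientation"]).T+np.array(m["position"])
E
python3 - <<'E'
from h import *
s=sensors.read_state(); print(s)
for n in("scene","top"):
    m=vision.camera_model(n); print(m)
    im,d=vision.capture(n); cv2.imwrite(f"pics/{n}0.png",im)
    P=cloud(n,d,m)
    for k in("hub","pad","bolt"):
        for r in nets.silhouettes(n,k):
            q=P[r["pixels"]&(d>0)]
            print(n,k,round(r["p"],2),np.round(r["bbox"]),np.median(q,0).round(3) if len(q) else None, np.percentile(q,98,axis=0).round(3) if len(q) else None)
E
```

```text
{'t': 0.0, 'qpos': array([ 1.11951075,  0.61591296, -0.01261205,  1.42487626,  0.00808128,
        1.10340329, -0.04042236]), 'qvel': array([ 0.00024257,  0.00024314, -0.00111008,  0.00034402,  0.00117611,
        0.00063174,  0.0019961 ]), 'joint_torque': array([-3.50142545e-04, -4.58932865e+01,  2.08252422e-01, -1.65741777e+01,
       -6.12048665e-02,  2.04221229e-02,  2.24392143e-04]), 'position': array([ 0.26776751, -0.59194136,  0.40359215]), 'tcp_rot': array([-3.06855608e+00, -6.61770850e-01,  8.78108502e-04]), 'force': array([-0.84288054,  0.00782073,  0.50659462]), 'torque': array([0.01625378, 0.00602956, 0.04527418]), 'gripper_force': 0.0, 'grip_width': 1.0002017388022848}
{'camera_matrix': array([[364.32726151,   0.        , 327.74453336],
       [  0.        , 364.32726151, 202.62748785],
       [  0.        ,   0.        ,   1.        ]]), 'position': array([0.95872614, 0.13077313, 0.59895519]), 'orientation': array([-1.56352294, -2.12509457,  0.72189028])}
scene hub 0.87 [378. 325.  42.  40.] [0.738 0.159 0.016] [0.758 0.188 0.052]
scene hub 0.85 [360. 254.  32.  40.] [0
[... 420 characters left out ...]
04261],
       [  0.        , 438.77035982, 201.2052419 ],
       [  0.        ,   0.        ,   1.        ]]), 'position': array([0.44352554, 0.02893072, 0.90144847]), 'orientation': array([-2.1458268 ,  2.11913821, -0.1719624 ])}
top hub 0.92 [265. 139.  30.  31.] [0.718 0.155 0.016] [0.755 0.188 0.053]
top hub 0.91 [295. 191.  30.  31.] [0.607 0.093 0.015] [0.64  0.127 0.053]
top hub 0.61 [247. 181.  32.  31.] [0.628 0.187 0.016] [0.662 0.221 0.053]
top pad 0.74 [452. 202.  51.  54.] [ 0.58  -0.21   0.088] [ 0.63  -0.167  0.091]
top pad 0.59 [460. 161.  21.  30.] [ 0.663 -0.239  0.067] [ 0.701 -0.219  0.077]
top bolt 0.69 [462. 161.  12.  25.] [ 0.688 -0.243  0.068] [ 0.695 -0.225  0.072]
```

View pics/scene0.png

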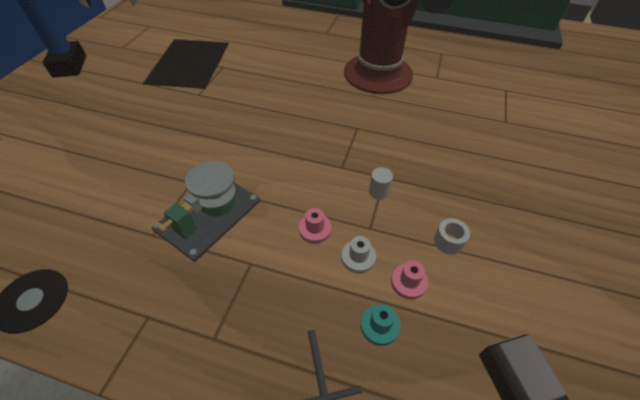

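View pics/top0.png

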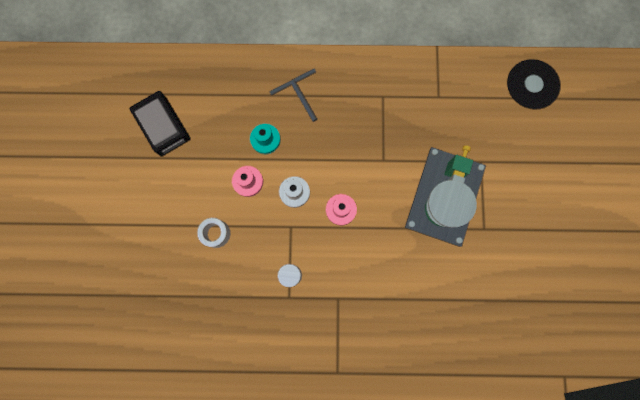

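Candidates (scene picture): the aluminium hub is at (360,254). The pink look-alikes are at (316,225) and (411,281), and the turquoise one at (378,325). The cylinder is at (381,184) and the tube at (452,236), neither with a flange. I choose (360,254), which is (295,191) in the top picture. Next I check it in a close crop and fit circles.

```bash
cat > fit.py <<'E'
from h import *
from scipy.optimize import least_squares
def circ(q,r):  # edge-free: minimise smallest enclosing of known r: use hull
    h=cv2.convexHull((q[:,:2]).astype(np.float32)).reshape(-1,2)
    f=least_squares(lambda c:np.hypot(*(h-c[:2]).T)-c[2],[*h.mean(0),r],loss="soft_l1",f_scale=.002)
    return f.x.round(4),round(np.sqrt(2*f.cost/len(h)),4)
E
python3 - <<'E'
from fit import *
for n,c in(("scene",(360,254)),("top",(295,191))):
    im,d=vision.capture(n); P=cloud(n,d)
    cr=im[c[1]-45:c[1]+45,c[0]-60:c[0]+60]; cv2.imwrite(f"pics/crop_{n}.png",cv2.resize(cr,None,fx=5,fy=5,interpolation=cv2.INTER_CUBIC))
    for k,(x,y),rr,zs in(("hub",(.612,.093),.05,((.008,.02,.032),(.045,.056,.018))),("pad",(.585,-.21),.06,((.082,.094,.045),))):
        near=(np.hypot(P[...,0]-x,P[...,1]-y)<rr)&(d>0)
        for a,b,r in zs:
            q=P[near&(P[...,2]>a)&(P[...,2]<b)]; print(n,k,len(q),circ(q,r),q.mean(0).round(4))
    for r in nets.silhouettes(n,"bolt")[:1]:
        q=P[r["pixels"]&(d>0)]; print("bolt",q.mean(0).round(4))
    # post / catch: heights map near
    near=(np.hypot(P[...,0]-.66,P[...,1]+.235)<.03)&(d>0)&(P[...,2]>.06)&(P[...,2]<.08)
    print("post",P[near].mean(0).round(4))
    for x,y in((.588,.003),(.64,.19),(.73,.155)):
        near=(np.hypot(P[...,0]-x,P[...,1]-y)<.05)&(d>0)&(P[...,2]>.045); print("other",P[near].mean(0).round(4))
E
python3 -c "
import cv2,numpy as np
a=cv2.imread('pics/crop_scene.png');cv2.imwrite('pics/crop.png',a)"
```

```text
scene hub 496 (array([0.6142, 0.0951, 0.0315]), np.float64(0.0004)) [0.6242 0.0961 0.0144]
scene hub 296 (array([0.6138, 0.0947, 0.0175]), np.float64(0.0004)) [0.615  0.0949 0.0504]
scene pad 1429 (array([ 0.5808, -0.208 ,  0.0449]), np.float64(0.0004)) [ 0.5836 -0.2063  0.0881]
bolt [ 0.6676 -0.2365  0.0631]
post [ 0.6595 -0.2315  0.0698]
other [ 0.5795 -0.0016  0.0503]
other [0.6367 0.1929 0.0504]
other [0.7283 0.1596 0.0504]
top hub 454 (array([0.6115, 0.0943, 0.0314]), np.float64(0.0003)) [0.6081 0.0931 0.0142]
top hub 251 (array([0.6117, 0.0945, 0.0173]), np.float64(0.0004)) [0.6113 0.0945 0.0503]
top pad 1799 (array([ 0.5786, -0.2084,  0.0447]), np.float64(0.0003)) [ 0.5781 -0.208   0.0881]
bolt [ 0.6746 -0.2408  0.0629]
post [ 0.657  -0.2339  0.0705]
other [ 0.576  -0.0021  0.0504]
other [0.6328 0.1923 0.0503]
other [0.7249 0.159  0.0503]
```

View pics/crop.png

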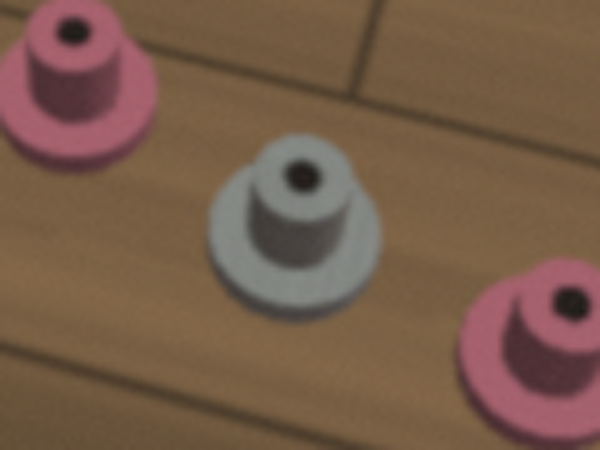

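The crop shows the aluminium hub at (300,220): a flange with a boss and dark bore. Its pink neighbours lie upper left and lower right, so the choice holds. I'll close the fingers perpendicular to the line of those neighbours.

```bash
cat > go.py <<'E'
import sys
from h import *
def goal(x,y,z,yaw):  # tool pointing down, y axis at yaw deg
    s=sensors.read_state(); A=rot(s["tcp_rot"]); a=np.radians(yaw)
    Y=np.array([np.cos(a),np.sin(a),0]); Z=np.array([0,0,-1.]); B=np.stack([np.cross(Y,Z),Y,Z],1)
    p=A.T@(np.array([x,y,z])-s["position"])
    w=np.degrees(R.from_matrix(A.T@B).as_rotvec())
    print("t",round(s["t"],2),"pos",s["position"].round(4),"row",(p*1000).round(1),w.round(2),"grip",s["grip_width"],s["force"].round(1))
if __name__=="__main__": goal(*map(float,sys.argv[1:5]))
E
python3 go.py .6128 .0946 .30 -19.5
```

```text
t 0.6 pos [ 0.2679 -0.5922  0.4048] row [ 597.3 -483.6  104.8] [  0.    -0.   -46.16] grip 0.999511440892196 [-0.1 -0.1  0.1]
```

Emit:
play_rows([
  [30,-24,5,0,0,-6,-1],
  [62,-50,10,0,0,-12,-1],
  [93,-75,15,0,0,-18,-1],
  [124,-100,20,0,0,-24,-1],
  [155,-126,26,0,0,-30,-1],
  [186,-151,32,0,0,-36,-1],
  [217,-176,38,0,0,-42,-1],
  [248,-201,43,0,0,-46,-1],
])

```text
t: 1.27
position: [0.4114, -0.3052, 0.3618]
tcp_rot: [2.564, 1.815, 0.0]
force: [0.0, 0.3, -0.2]
grip_width: 0.998
gripper_force: 0.0
```

```bash
python3 go.py .6128 .0946 .30 -19.5
```

```text
t 1.27 pos [ 0.4114 -0.3052  0.3618] row [444.   57.   61.8] [0.04 0.01 0.08] grip 0.9983850876490397 [ 0.   0.3 -0.2]
```

Emit:
play_rows([
  [40,5,6,0,0,0,-1],
  [80,10,12,0,0,0,-1],
  [120,15,18,0,0,0,-1],
  [160,20,24,0,0,0,-1],
  [200,25,30,0,0,0,-1],
  [240,30,36,0,0,0,-1],
  [280,36,42,0,0,0,-1],
  [320,41,48,0,0,0,-1],
])

```text
t: 1.93
position: [0.5581, -0.0175, 0.3138]
tcp_rot: [2.568, 1.809, 0.001]
force: [1.3, 1.0, -0.3]
grip_width: 1.002
gripper_force: 0.0
```

```bash
python3 go.py .6128 .0946 .30 -19.5
```

```text
t 1.93 pos [ 0.5581 -0.0175  0.3138] row [124.   13.7  13.8] [ 0.06 -0.   -0.17] grip 1.0021216669083988 [ 1.3  1.  -0.3]
```

Emit:
play_rows([
  [40,4,4,0,0,0,-1],
  [80,9,9,0,0,0,-1],
  [115,13,13,0,0,0,-1],
  [124,14,14,0,0,0,-1],
  [124,14,14,0,0,0,-1],
  [124,14,14,0,0,0,-1],
])

```text
t: 2.43
position: [0.612, 0.0921, 0.2995]
tcp_rot: [2.567, 1.809, -0.002]
force: [0.5, -1.3, -0.1]
grip_width: 1.002
gripper_force: 0.0
```

```bash
python3 - <<'E'
from fit import *
s=sensors.read_state(); m=vision.camera_model("wrist"); im,d=vision.capture("wrist"); P=cloud("wrist",d,m)
cv2.imwrite("pics/w1.png",im); print(s["position"])
for a,b,r in ((.008,.02,.032),(.045,.056,.018)):
    q=P[(np.hypot(P[...,0]-.6128,P[...,1]-.0946)<.05)&(d>0)&(P[...,2]>a)&(P[...,2]<b)]
    print(len(q), circ(q,r) if len(q)>5 else None)
E
python3 go.py .6128 .0946 .204 -19.5
```

```text
[0.61199945 0.09214753 0.29953391]
2288 (array([0.6146, 0.0931, 0.0316]), np.float64(0.0001))
1797 (array([0.6145, 0.093 , 0.0177]), np.float64(0.0001))
t 2.48 pos [0.6119 0.0906 0.2997] row [ 4.3 -0.5 95.7] [ 0.    0.14 -0.29] grip 0.9990394527221699 [ 0.5 -0.6  0. ]
```

Emit:
play_rows([
  [3,0,35,0,0,0,-1],
  [3,0,65,0,0,0,-1],
  [3,0,85,0,0,0,-1],
  [3,0,95,0,0,0,-1],
  [3,0,95,0,0,0,-1],
  [3,0,95,0,0,0,1],
  [3,0,95,0,0,0,1],
  [3,0,95,0,0,0,1],
])

```text
t: 3.15
position: [0.6139, 0.0953, 0.2067]
tcp_rot: [2.567, 1.808, 0.005]
force: [-0.5, -1.1, -0.2]
grip_width: 0.834
gripper_force: 0.0
```

Emit:
play_rows([
  [0,0,0,0,0,0,1],
  [0,0,0,0,0,0,1],
  [0,0,0,0,0,0,1],
  [0,0,0,0,0,0,1],
  [0,0,0,0,0,0,1],
  [0,0,0,0,0,0,1],
])

```text
t: 3.65
position: [0.6132, 0.0957, 0.2048]
tcp_rot: [-2.568, -1.81, -0.0]
force: [-0.1, -0.1, 0.2]
grip_width: 0.407
gripper_force: 0.0
```

Emit:
play_rows([
  [0,0,0,0,0,0,1],
  [0,0,0,0,0,0,1],
  [0,0,0,0,0,0,1],
  [0,0,0,0,0,0,1],
])

```text
t: 3.98
position: [0.6134, 0.0956, 0.2048]
tcp_rot: [2.568, 1.809, 0.001]
force: [1.0, 1.3, 0.0]
grip_width: 0.375
gripper_force: 30.0
```

Emit:
play_rows([
  [0,0,-20,0,0,0,1],
  [0,0,-55,0,0,0,1],
  [0,0,-90,0,0,0,1],
  [0,0,-125,0,0,0,1],
  [0,0,-135,0,0,0,1],
  [0,0,-135,0,0,0,1],
])

```text
t: 4.48
position: [0.6136, 0.0959, 0.3426]
tcp_rot: [2.566, 1.808, 0.009]
force: [0.3, 0.9, -3.3]
grip_width: 0.37
gripper_force: 30.0
```

```bash
python3 - <<'E'
from fit import *
for n in("scene","top"):
    im,d=vision.capture(n); P=cloud(n,d)
    if n=="scene": cv2.imwrite("pics/s2.png",im)
    q=P[(np.hypot(P[...,0]-.6136,P[...,1]-.094)<.045)&(d>0)]; print(n,"z hist",np.histogram(q[:,2],bins=[-.02,.008,.02,.055,.1,.14,.16,.2,.4])[0])
E
python3 go.py .5797 -.2082 .34 -19.5
```

```text
scene z hist [1599    0    0    0   13  514  171 6115]
top z hist [0 0 0 0 0 0 0 0]
t 4.58 pos [0.6123 0.0953 0.338 ] row [-296.8   71.4   -1.6] [-0.18  0.12 -0.16] grip 0.3750127879491698 [-0.6  0.3 -2.8]
```

View pics/s2.png

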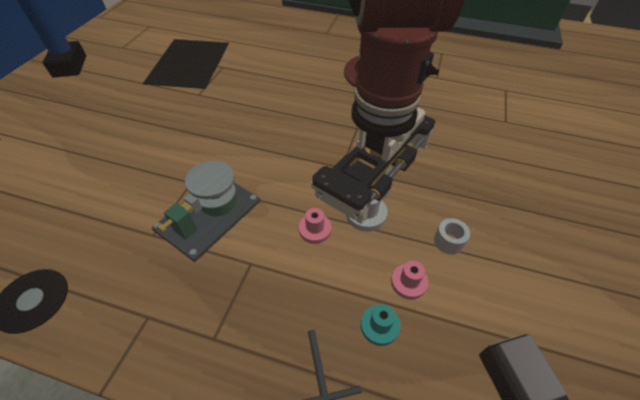

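The hub is held in the gripper at (367,210) and its old place is empty. Next I carry it over to the pad.

Emit:
play_rows([
  [-30,7,0,0,0,0,1],
  [-68,16,0,0,0,0,1],
  [-106,25,0,0,0,0,1],
  [-144,35,0,0,0,0,1],
  [-182,44,0,0,0,0,1],
  [-220,53,0,0,0,0,1],
  [-255,61,0,0,0,0,1],
  [-280,67,0,0,0,0,1],
])

```text
t: 5.25
position: [0.5798, -0.1953, 0.336]
tcp_rot: [-2.569, -1.802, 0.011]
force: [-0.3, -1.6, -2.8]
grip_width: 0.375
gripper_force: 30.0
```

Emit:
play_rows([
  [-15,4,0,0,0,0,1],
  [-15,4,0,0,0,0,1],
  [-15,4,0,0,0,0,1],
  [-15,4,0,0,0,0,1],
])

```text
t: 5.58
position: [0.5807, -0.2041, 0.3377]
tcp_rot: [-2.562, -1.81, 0.001]
force: [-0.1, 0.2, -3.2]
grip_width: 0.369
gripper_force: 30.0
```

```bash
python3 - <<'E'
from fit import *
for n in ("scene","wrist"):
    m=vision.camera_model(n); im,d=vision.capture(n); P=cloud(n,d,m)
    cv2.imwrite(f"pics/{n}3.png",im)
    near=(np.hypot(P[...,0]-.58,P[...,1]+.208)<.06)&(d>0)
    for a,b in((.082,.094),(.125,.165)):
        q=P[near&(P[...,2]>a)&(P[...,2]<b)]; print(n,len(q),circ(q,.03) if len(q)>5 else None, q.mean(0))
E
for i in 1 2 3; do python3 go.py .5797 -.2082 .297 -19.5;done
```

```text
scene 1166 (array([ 0.5813, -0.2075,  0.0446]), np.float64(0.0004)) [ 0.58990835 -0.2015622   0.08798011]
scene 685 (array([ 0.5799, -0.2031,  0.0319]), np.float64(0.0003)) [ 0.59045308 -0.19049329  0.14849011]
wrist 3983 (array([ 0.5814, -0.2101,  0.0446]), np.float64(0.0002)) [ 0.59166176 -0.18881254  0.08798645]
wrist 4505 (array([ 0.581 , -0.2037,  0.0306]), np.float64(0.0019)) [ 0.58678794 -0.18784644  0.14961556]
t 5.68 pos [ 0.5811 -0.2036  0.3388] row [-4.9  0.3 41.8] [-0.13 -0.1   0.06] grip 0.3712932740209575 [ 0.6 -0.3 -2.7]
t 5.68 pos [ 0.5811 -0.2036  0.3388] row [-4.9  0.3 41.8] [-0.13 -0.1   0.06] grip 0.3712932740209575 [ 0.6 -0.3 -2.7]
t 5.68 pos [ 0.5811 -0.2036  0.3388] row [-4.9  0.3 41.8] [-0.13 -0.1   0.06] grip 0.3712932740209575 [ 0.6 -0.3 -2.7]
```

View pics/scene3.png

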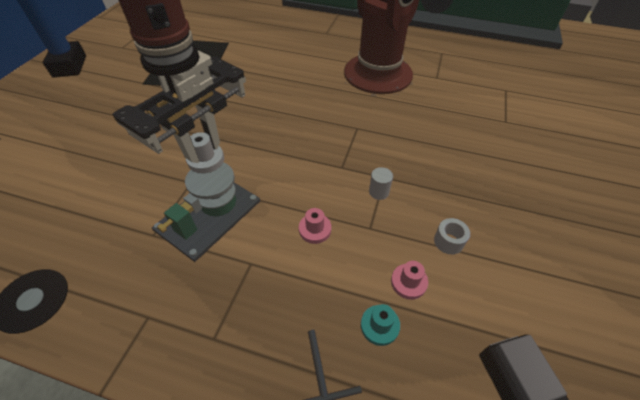

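View pics/wrist3.png

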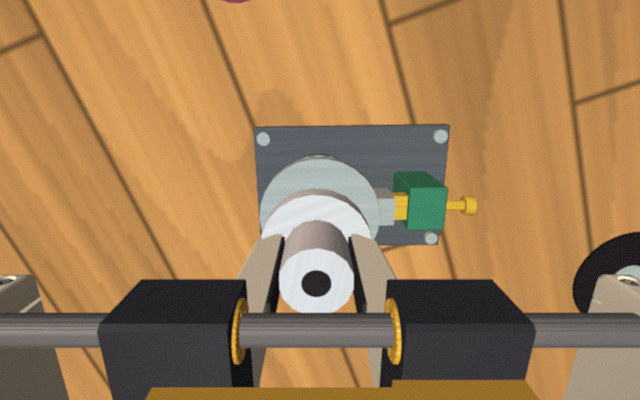

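The scene picture shows the hub at (203,150), held upright above the pad at (210,182). In the wrist picture the bolt post is at (420,200), clear of the fingers. I shift by about 5 mm and lower.

Emit:
play_rows([
  [-5,2,10,0,0,0,1],
  [-5,2,25,0,0,0,1],
  [-5,2,38,0,0,0,1],
  [-5,2,44,0,0,0,1],
  [-5,2,46,0,0,0,1],
  [-5,2,47,0,0,0,1],
  [-5,2,47,0,0,0,1],
  [-5,2,47,0,0,0,1],
])

```text
t: 6.35
position: [0.5815, -0.2115, 0.2933]
tcp_rot: [2.566, 1.809, 0.003]
force: [-0.3, -0.5, -4.1]
grip_width: 0.371
gripper_force: 30.0
```

```bash
cat > look.py <<'E'
from fit import *
import sys
m=vision.camera_model("scene"); im,d=vision.capture("scene"); P=cloud("scene",d,m)
cv2.imwrite(f"pics/{sys.argv[1]}.png",cv2.resize(im[110:260,110:310],None,fx=4,fy=4,interpolation=cv2.INTER_CUBIC))
near=(np.hypot(P[...,0]-.58,P[...,1]+.208)<.047)&(d>0)
z=P[near][:,2]; h,e=np.histogram(z,bins=np.arange(.04,.15,.002)); print([(round(float(e[i]),3),int(h[i])) for i in np.argsort(-h)[:6]])
t=np.median(z[(z>.06)&(z<.092)]); print("pad z",t)
for k,o,r in (("pad",0,.045),("flange",.014,.032),("boss",.05,.018)):
    q=P[near&(abs(P[...,2]-t-o)<.004)]; print(k,len(q),circ(q,r) if len(q)>5 else None)
E
python3 look.py p4; python3 go.py .5797 -.2082 .28 -19.5
```

```text
[(0.088, 312), (0.086, 227), (0.048, 198), (0.102, 198), (0.138, 175), (0.046, 128)]
pad z 0.08798307977038589
pad 616 (array([ 0.581 , -0.2078,  0.0446]), np.float64(0.0005))
flange 319 (array([ 0.5819, -0.2109,  0.0314]), np.float64(0.0003))
boss 300 (array([ 0.5906, -0.2152,  0.024 ]), np.float64(0.0038))
t 6.4 pos [ 0.5815 -0.2115  0.2933] row [ 2.5 -2.8 13.3] [ 0.14 -0.02 -0.15] grip 0.3717228803461626 [ 0.7  0.3 -3. ]
```

Emit:
play_rows([
  [2,-2,0,0,0,0,1],
  [2,-2,0,0,0,0,1],
  [2,-2,4,0,0,0,1],
  [2,-2,8,0,0,0,1],
  [2,-2,12,0,0,0,1],
  [2,-2,16,0,0,0,1],
  [2,-2,20,0,0,0,1],
  [2,-2,23,0,0,0,1],
])

```text
t: 7.07
position: [0.58, -0.2084, 0.2721]
tcp_rot: [2.567, 1.81, 0.001]
force: [-4.2, 1.5, 12.3]
grip_width: 0.371
gripper_force: 30.0
```

```bash
python3 look.py p5; python3 go.py .5797 -.2082 .28 -19.5
```

```text
[(0.066, 314), (0.068, 186), (0.08, 159), (0.116, 141), (0.082, 95), (0.118, 79)]
pad z 0.06860348888817985
pad 572 (array([ 0.5808, -0.2077,  0.0445]), np.float64(0.0003))
flange 289 (array([ 0.5799, -0.208 ,  0.0315]), np.float64(0.0002))
boss 275 (array([ 0.5875, -0.2104,  0.0253]), np.float64(0.004))
t 7.12 pos [ 0.58   -0.2084  0.2716] row [ 0.1 -0.4 -8.4] [ 0.06 -0.02 -0.14] grip 0.3709416419555565 [-3.9  1.4 11.4]
```

Emit:
play_rows([
  [0,0,2,0,0,0,1],
  [0,0,4,0,0,0,1],
  [0,0,4,0,0,0,1],
  [0,0,4,0,0,0,1],
  [0,0,4,0,0,0,1],
  [0,0,4,0,0,0,1],
  [0,0,4,0,0,0,1],
  [0,0,4,0,0,0,1],
])

```text
t: 7.78
position: [0.58, -0.2084, 0.2687]
tcp_rot: [2.567, 1.809, 0.001]
force: [-3.6, 2.4, 13.4]
grip_width: 0.372
gripper_force: 30.0
```

Emit:
play_rows([
  [0,0,0,0,0,0,1],
  [0,0,0,0,0,0,1],
  [0,0,0,0,0,0,1],
  [0,0,0,0,0,0,1],
  [0,0,0,0,0,0,1],
  [0,0,0,0,0,0,1],
  [0,0,0,0,0,0,1],
  [0,0,0,0,0,0,1],
])

```text
t: 8.45
position: [0.58, -0.2084, 0.2687]
tcp_rot: [2.567, 1.809, 0.001]
force: [-3.1, 2.1, 13.7]
grip_width: 0.373
gripper_force: 30.0
```

```bash
python3 look.py p6; python3 go.py .5797 -.2082 .28 -19.5
```

```text
[(0.064, 311), (0.062, 173), (0.078, 152), (0.114, 131), (0.076, 102), (0.112, 94)]
pad z 0.0659534240861186
pad 559 (array([ 0.5813, -0.2076,  0.0444]), np.float64(0.0005))
flange 287 (array([ 0.5803, -0.2076,  0.0312]), np.float64(0.0003))
boss 269 (array([ 0.5884, -0.2082,  0.0252]), np.float64(0.0034))
t 8.5 pos [ 0.58   -0.2084  0.2687] row [  0.1  -0.3 -11.3] [ 0.07 -0.01 -0.14] grip 0.37610031756372764 [-3.6  1.5 13.3]
```

View pics/p6.png

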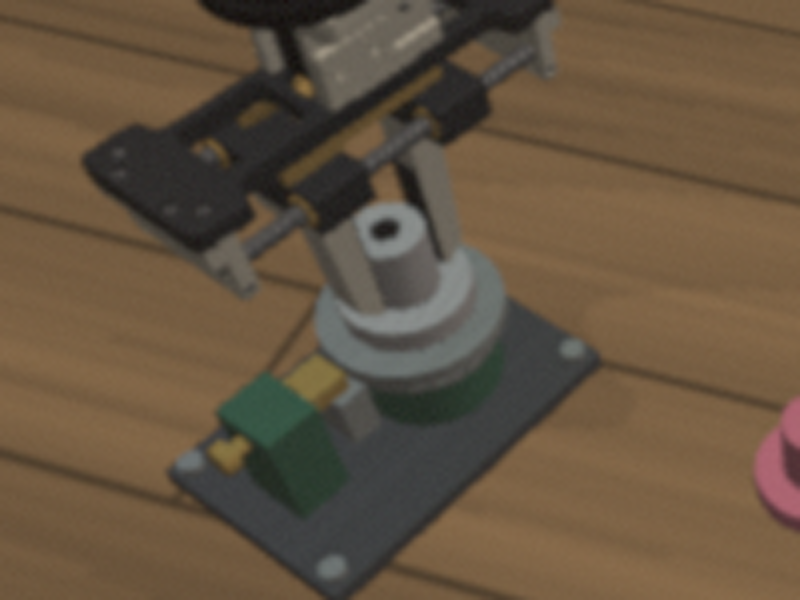

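The brass bolt at (315,380) now covers the catch at (350,405), and the pad is about 22 mm down. I ease up, let go and retreat.

Emit:
play_rows([
  [0,0,-1,0,0,0,1],
  [0,0,-2,0,0,0,1],
  [0,0,-3,0,0,0,1],
  [0,0,-3,0,0,0,1],
  [0,0,-3,0,0,0,1],
  [0,0,-3,0,0,0,1],
])

```text
t: 9.0
position: [0.58, -0.2084, 0.2715]
tcp_rot: [2.567, 1.809, 0.001]
force: [-4.0, 2.4, 12.2]
grip_width: 0.375
gripper_force: 30.0
```

Emit:
play_rows([
  [0,0,0,0,0,0,-0.5],
  [0,0,0,0,0,0,-0.5],
  [0,0,0,0,0,0,-0.5],
  [0,0,0,0,0,0,-0.5],
  [0,0,0,0,0,0,-0.5],
  [0,0,0,0,0,0,-0.5],
  [0,0,0,0,0,0,-0.5],
  [0,0,0,0,0,0,-0.5],
])

```text
t: 9.67
position: [0.5789, -0.2086, 0.2677]
tcp_rot: [-2.566, -1.808, 0.004]
force: [-0.4, 0.3, -0.1]
grip_width: 0.751
gripper_force: 0.0
```

Emit:
play_rows([
  [0,0,-8,0,0,0,-0.5],
  [0,0,-25,0,0,0,-0.5],
  [0,0,-50,0,0,0,-0.5],
  [0,0,-85,0,0,0,-0.5],
  [0,0,-120,0,0,0,-0.5],
  [0,0,-150,0,0,0,-0.5],
  [0,0,-150,0,0,0,-0.5],
  [0,0,-150,0,0,0,-0.5],
])

```text
t: 10.33
position: [0.5797, -0.2088, 0.4211]
tcp_rot: [2.566, 1.808, 0.004]
force: [-0.6, -0.6, -0.4]
grip_width: 0.757
gripper_force: 0.0
```

```bash
python3 look.py p7
```

```text
[(0.068, 368), (0.082, 254), (0.118, 157), (0.07, 147), (0.084, 104), (0.066, 56)]
pad z 0.07065026605597419
pad 583 (array([ 0.5809, -0.2078,  0.0449]), np.float64(0.0006))
flange 408 (array([ 0.5802, -0.2083,  0.0315]), np.float64(0.0006))
boss 234 (array([ 0.5798, -0.2088,  0.0176]), np.float64(0.0004))
```

View pics/p7.png

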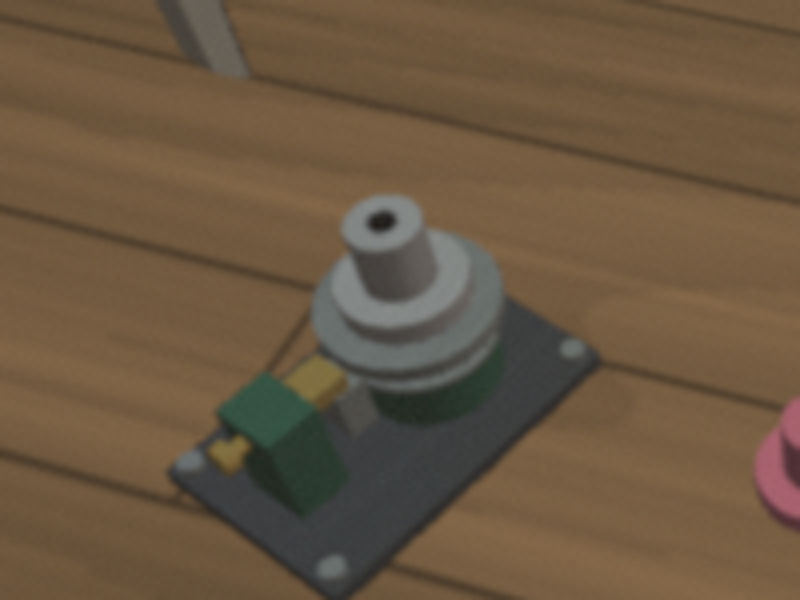

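The hub stands on the pad at (390,280), about 1 mm off centre. The pad is at about 69 mm, the bolt at (315,380) is over the catch, and the gripper is clear.

```bash
python3 -c "
from station import ctrl; print(ctrl.hand_in())"
```

```text
the job is handed in; nothing more can be done
None
```

The aluminium hub is standing flange down, about 1 mm off the pad's centre; the pad is latched at about 69 mm with the bolt over the catch, the gripper is clear, and I handed the job in at about 10.4 s.

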